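# Slide the backing plate under the oil cooler

## Robot

A 7-joint arm with a two-finger parallel gripper is mounted at the origin on the work surface. World frame = base frame: x ahead of the robot, y to its left, z up, the work surface at z = 0. Lengths are in m, angles in rad, forces in N, time in s.
With the tool pointing down it reaches from about 0.425 to 0.925 m from the base axis. Payload 6.8 kg.
Tool frame: the origin (TCP) lies midway between the tips of the shut fingers; the grasp point (between the pads) lies 19 mm behind it (hold_point_z is the distance from the TCP to the grasp point, in m); z points along the fingers, y is the line along which they close (so a half turn about z gives the same grasp; the last joint's range is limited). The gripper opens to 88 mm and grips with 3 to 60 N. Pads are 20 mm wide; open, the fingers measure 115 mm over their backs; the gripper's body (75 mm by 178 mm) begins 61 mm behind the grasp point.
Start: joints at [1.227, 0.477, 0.022, 1.555, -0.011, 1.109, -0.083], TCP at [0.158, -0.656, 0.223] pointing down, gripper open.
Joint ranges: [-2.96, 2.96], [-0.34, 2.1], [-1.41, 1.46], [0.24, 2.44], [-1.37, 4.51], [0.17, 1.92], [-2.96, 2.96]. Speed limits (rad/s): [2.39, 2.39, 3.14, 3.14, 3.14, 3.14, 3.14].

## Interface

Orientations are given as a rotation vector (axis times angle).
In Python, from bench import * gives the robot as it stands. The module is installed in compiled form; this text tells all that it offers. Calls block until the motion is done:
- move_pose(position, orientation): joint-space move of the TCP to a pose.
- servo_line(position, rotation=None, max_speed=0.15, force_limit=None): straight line of the TCP; rotation=None keeps the orientation; max_speed is the mean speed in m/s. With force_limit (N) it stops when the force on the tool has changed by that much, and returns True; else False.
- move_joints(angles): joint-space move.
- command_gripper(opening, grip_force=None): finger opening in m; grip_force is the grip in N (None keeps the last); returns when the fingers have stopped.
- sleep(seconds).
- solve_ik(position, orientation): joint angles nearest the present ones, or None.
- state(): the state.
- capture(name): name is "scene" or "top" or "wrist"; returns a dict with "frame" (400x640x3 uint8, red, green, blue), "z_map" (400x640 float32, m along the optical axis (not along the pixel's ray), 0 where there is no reading), "fx", "fy", "cx", "cy" (pixels), "cam_to_world" (4x4, takes a point from camera to world coordinates). Camera axes: x right, y down, z forward; pixel columns grow to the right and rows downward; lengths in m; the calibration is good to about 2 mm. A picture is of the moment at which its call begins.
A pose or a line that the arm cannot do raises IKError and nothing moves.
- hand_in(): hands the job in; it is judged then, once.
Trained networks look in the newest picture that a camera, given by its name, has taken for a name from the list of things; names that differ only in an ending like _2 or _b are one class to them, and where a whole thing is asked for, a point or a joint stands for the part that bears it (a point fixed in the world has none). Each returns a list of dicts, best first, with "score" (0 to 1); they miss things now and then, are a little off and sometimes report something else, mostly with a low value. They report only what shows in the picture. A call takes as long as a camera call. They do not tell look-alikes from the thing itself.
- cut_out(camera, thing): "mask" (400x640 bool, what is visible of it) and "box" ([centre column, centre row, width, height] in pixels, round what is visible of it).
- pinpoint(camera, thing): "pixel" ([column, row] in pixels: a listed point, or the origin of a listed thing).
The state is a dict: "time_s": time; "joint_positions": joint angles; "dq": joint speeds; "joint_torque": joint torques, N m; "position": TCP position; "orientation": TCP orientation; "ft_force": force on the tool from outside, world axes, zero at the start; "moment": the same for the moment, N m; "opening": finger opening in m; "grip_force": force on a finger pad.
Only numpy, scipy, OpenCV 4.12 (cv2) and the standard library are available. Lean on these libraries where they do the work, as an engineer would, in place of code of your own. Each camera call takes 0.05 s, during which the arm holds its last target. There are 200 camera calls.

## Task

Push the flat aluminium plate along the bench with the fingertips, through the low gap under the oil cooler, until it sits straight in the gap and sticks out equally on both sides of the cooler, then leave it there. Keep the plate flat on the bench the whole time, without lifting or tipping it, and leave the other loose things where they are.

Things in the scene. Friction and masses are not known exactly. Their poses are not given: they have to be found in the camera images.
- plate: Loose plain aluminium plate lying flat on the bench, 95 mm (its x) by 180 mm (its y) by 12 mm thick, 0.4 to 0.7 kg; too wide to grasp. Origin at the centre of its underside. Symmetric: either end may lead. It starts on the left or the right of the cooler, not lined up with the gap.
- cooler: Oil cooler fixed on the bench: dark finned core, tank and copper stub at each end, 340 mm along its x, 100 mm along its y, top 60 mm up. It lies on two steel bearer bars (30 mm wide, 120 mm along y, 16 mm high) that leave a passage along its y, 119 mm wide and 16 mm high, centred on its origin, which is on the bench. Its y points roughly to the robot's left. A centred plate sticks out 40 mm each side.
- elbow: short black rubber hose elbow, arms about 50 mm, 28 mm thick, lying on the bench on the other side of the cooler from the plate, about where the plate would be if mirrored; origin on its underside. Leave alone
- cap: small brass plug, 26 mm across, 16 mm high, standing on top of one end tank of the cooler; origin at its underside. Leave alone
- fitting: brass pipe fitting, 34 mm across, 34 mm high, standing on the bench off the cooler's end that is farther from the robot; origin at its underside. Leave alone
- screwdriver: screwdriver lying on the bench beyond the cooler, about 200 mm long. Leave alone
- wrench: steel wrench lying on the bench beyond the cooler, about 180 mm long. Leave alone
- tin: plain steel tin, 68 mm across, 75 mm high, standing on the bench to the left; origin at its underside. Leave alone
- brush: hand brush lying on the bench to the right. Leave alone
Mind the look-alikes: they are no part of the job. Of the things that look like the plate, take the one that is farthest to the robot's left at the start.

How it is judged:
By the outcome, as a careful person would: the job done as asked, in the order asked, and still so for the second after the job is handed in, with the robot touching nothing.
It also fails if it takes over 72 s, if anything falls off the work surface, if the arm or the gripper's body presses on something with over 40 N, if the wrist force passes 120 N, or if a joint passes its speed limit or range.

## Working session

There is one attempt and no reset: what is moved stays moved. The work goes in short steps, each a Python script; the robot and the scene stay as the last script left them, time stands still between calls to the robot, and variables do not carry over. Pictures are saved under pics/ and viewed, at most 10 in all, crops included, and the job is handed in when it is done.

```bash
mkdir -p pics; cat > h.py <<'E'
from bench import *
import numpy as np, cv2
def pts(c,mask=None):
    z=c["z_map"]; m=z>0
    if mask is not None: m&=mask
    v,u=np.nonzero(m); d=z[v,u]
    P=np.stack([(u-c["cx"])/c["fx"]*d,(v-c["cy"])/c["fy"]*d,d,np.ones_like(d)])
    return (c["cam_to_world"]@P)[:3].T
def save(c,n): cv2.imwrite("pics/"+n,cv2.cvtColor(c["frame"],cv2.COLOR_RGB2BGR))
E
python3 - <<'E'
from h import *
s=state();print(s["time_s"],s["position"],s["orientation"])
for n in("top","scene"):
    c=capture(n);save(c,n+"0.png")
    for t in("plate","cooler","elbow","fitting","cap","tin"):
        for d in cut_out(n,t):
            if d["score"]<.3: continue
            P=pts(c,d["mask"]);
            if len(P)<10: continue
            r=cv2.minAreaRect(P[:,:2].astype(np.float32)*1000)
            print(n,t,round(d["score"],2),d["box"],np.round(np.median(P,0),3),np.round(r[0]),np.round(r[1]),round(r[2],1))
E
```

```text
0.0 [ 0.15752474 -0.65572897  0.22167723] [-3.11795910e+00 -3.69316075e-01  5.51264860e-04]
top plate 0.97 [385.7, 199.2, 67.2, 47.2] [ 0.554 -0.17   0.011] [ 556. -170.] [ 97. 180.] 13.7
top plate 0.62 [436.7, 275.0, 65.8, 47.0] [ 0.332 -0.308  0.011] [ 332. -312.] [ 97. 186.] 10.6
top cooler 0.92 [318.1, 199.1, 44.1, 120.0] [0.547 0.011 0.053] [553.  10.] [123. 333.] 84.7
top elbow 0.46 [259.6, 192.4, 23.9, 15.9] [0.584 0.178 0.026] [587. 182.] [45. 42.] 55.7
scene plate 0.77 [307.7, 118.6, 58.2, 40.5] [ 0.338 -0.302  0.01 ] [ 329. -308.] [108. 183.] 10.7
scene plate 0.76 [283.8, 178.7, 68.0, 45.3] [ 0.559 -0.164  0.01 ] [ 557. -160.] [119. 228.] 7.9
scene cooler 0.66 [328.2, 211.1, 110.3, 72.5] [0.566 0.025 0.052] [550.  17.] [114. 350.] 83.9
scene elbow 0.63 [360.0, 257.1, 17.3, 18.1] [0.592 0.185 0.024] [587. 184.] [50. 54.] 27.5
scene elbow 0.49 [283.1, 179.6, 68.5, 42.9] [ 0.559 -0.161  0.011] [ 554. -158.] [112. 222.] 8.9
scene tin 0.93 [438.6, 349.5, 34.8, 35.7] [0.654 0.482 0.072] [644. 480.] [66. 65.] 50.5
```

```bash
python3 -c "
import cv2;i=cv2.imread('pics/top0.png')[80:340,150:550];cv2.imwrite('pics/top0c.png',cv2.resize(i,None,fx=2,fy=2))"
```

```text
(no output)
```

View pics/top0c.png

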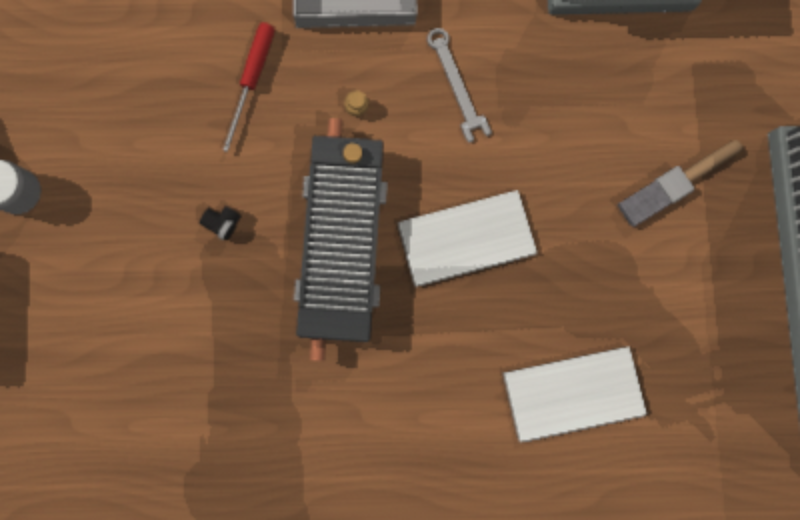

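The plate to move is the right-hand pair's upper one, at crop pixel (468,238) or world (0.556,-0.170). The look-alike is at (575,395), the cooler at (342,240) and the elbow at (220,222). Next I'll take a closer wrist view.

```bash
cat >> h.py <<'E'
def ori(t): # tool down, tool y at world angle t (rad)
    a=(t+np.pi/2)/2; return np.pi*np.array([np.cos(a),np.sin(a),0])
E
python3 - <<'E'
from h import *
for t in (-5,175):
    for z in(.45,.4,.35,.3):
        q=solve_ik([.53,-.08,z],ori(np.radians(t))); print(t,z,None if q is None else np.round(q,2))
t=np.radians(-5)
if solve_ik([.53,-.08,.4],ori(t)) is None: t+=np.pi
move_pose([.53,-.08,.4],ori(t))
c=capture("wrist");save(c,"w1.png");np.savez("w1.npz",**c)
print(state()["time_s"])
for th in("plate","cooler"):
    for d in cut_out("wrist",th):
        if d["score"]<.3: continue
        P=pts(c,d["mask"]); lo,hi=(.005,.02) if th=="plate" else (.045,.065)
        P=P[(P[:,2]>lo)&(P[:,2]<hi)]
        r=cv2.minAreaRect(P[:,:2].astype(np.float32)*1000)
        print(th,d["score"],d["box"],np.round(np.median(P,0),4),r)
E
```

```text
-5 0.45 [ 0.59  0.17 -0.65  1.51  0.1   1.5  -0.14]
-5 0.4 [ 0.58  0.18 -0.63  1.6   0.11  1.4  -0.15]
-5 0.35 [ 0.57  0.2  -0.62  1.68  0.12  1.3  -0.17]
-5 0.3 [ 0.55  0.24 -0.61  1.76  0.14  1.19 -0.19]
175 0.45 [-1.03  0.22  1.31  1.59 -0.21  1.49 -2.94]
175 0.4 [-1.01  0.26  1.31  1.68 -0.25  1.39 -2.9 ]
175 0.35 [-0.99  0.32  1.31  1.77 -0.32  1.3  -2.83]
175 0.3 [-0.95  0.4   1.3   1.84 -0.41  1.22 -2.75]
3.2583
plate 0.76 [228.4, 292.4, 75.5, 85.9] [ 0.3518 -0.38    0.0119] ((331.8324279785156, -311.6086730957031), (96.03026580810547, 179.9174346923828), 9.443950653076172)
plate 0.75 [336.4, 210.9, 80.0, 102.9] [ 0.5527 -0.1669  0.0119] ((553.1581420898438, -172.62823486328125), (95.06048583984375, 180.6561279296875), 13.627496719360352)
cooler 0.87 [327.4, 109.8, 216.4, 75.9] [0.5501 0.0119 0.0544] ((553.3330688476562, 8.191753387451172), (100.26427459716797, 337.8878479003906), 84.33284759521484)
```

View pics/w1.png

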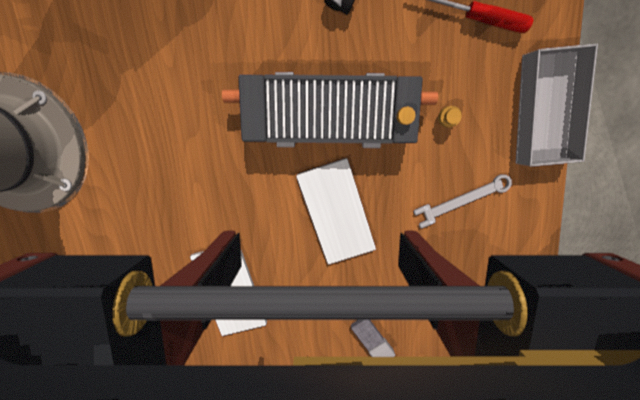

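```bash
cat >> h.py <<'E'
C=np.array([.5533,.0082]); psi=np.radians(-5.67)
ux=np.array([np.cos(psi),np.sin(psi)]); uy=np.array([-np.sin(psi),np.cos(psi)])
O=ori(psi)
def W(x,y,z): return [*(C+x*ux+y*uy),z]
def look(n):
    p=np.array(state()["position"])
    servo_line([p[0],p[1],.15],max_speed=.3)
    move_pose([.53,-.08,.4],O); c=capture("wrist"); save(c,n)
    for th,lo,hi in(("plate",.005,.02),("cooler",.045,.065)):
        for d in cut_out("wrist",th):
            P=pts(c,d["mask"])
            P=P[(P[:,2]>lo)&(P[:,2]<hi)]
            if d["score"]<.3 or len(P)<20: continue
            r=cv2.minAreaRect(P[:,:2].astype(np.float32)*1000); q=np.array(r[0])/1000-C
            print(th,d["score"],"cooler frame mm",np.round([q@ux*1000,q@uy*1000],1),"size",np.round(r[1],1),"angle rel",round(r[2]-np.degrees(psi),1))
    print("t",state()["time_s"])
E
python3 - <<'E'
from h import *
move_pose(W(.125,-.234,.12),O); command_gripper(0)
print(servo_line(W(.125,-.234,.006),max_speed=.12,force_limit=15),state()["position"],state()["ft_force"])
print(servo_line(W(.0885-.034+.0135,-.234,.006),max_speed=.05,force_limit=25),state()["ft_force"])
servo_line(W(.085,-.234,.006),max_speed=.1)
look("w2.png")
E
```

```text
False [ 0.65534628 -0.2371253   0.00693833] [ 0.68426559  0.84477689 -1.02788966]
False [ 0.00968158 -0.7686816   0.06909341]
plate 0.71 cooler frame mm [   0.7 -172.5] size [ 95.  180.2] angle rel 7.8
plate 0.67 cooler frame mm [-209.2 -271.4] size [96.1 41.6] angle rel 19.2
cooler 0.98 cooler frame mm [0.7 0.3] size [ 99.7 337.2] angle rel 90.0
t 10.6583
```

```bash
python3 - <<'E'
from h import *
move_pose(W(0.001,-.305,.12),O); command_gripper(.06)
print(servo_line(W(0.001,-.305,.006),max_speed=.12,force_limit=15))
print(servo_line(W(0.001,-.248,.006),max_speed=.05,force_limit=25),state()["ft_force"])
servo_line(W(0.001,-.27,.006),max_speed=.1)
look("w3.png")
E
```

```text
False
False [-0.50100913 -0.3132765   0.27449697]
plate 0.96 cooler frame mm [-185.1 -338.4] size [ 80.7 180.8] angle rel 17.4
plate 0.67 cooler frame mm [   8.6 -145.5] size [180.2  95. ] angle rel 92.9
plate 0.38 cooler frame mm [  96.5 -444.8] size [ 39.8 102.4] angle rel 35.9
cooler 0.76 cooler frame mm [-0.4  0.4] size [ 99.5 336.5] angle rel 89.9
t 17.7333
```

View pics/w3.png

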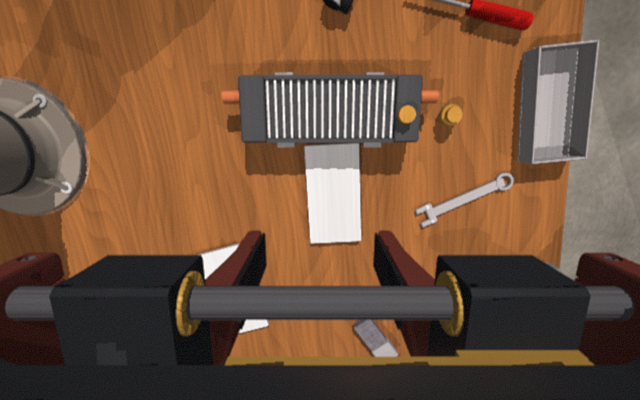

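The plate is in front of the gap, about 8.6 mm off to one side with 2.9° of yaw (edges at columns 306–360, rows 143–243). I'll nudge it sideways to centre it, then push it through.

```bash
python3 - <<'E'
from h import *
move_pose(W(0.09,-.176,.12),O); command_gripper(0)
print(servo_line(W(0.09,-.176,.006),max_speed=.12,force_limit=15))
print(servo_line(W(0.0595,-.176,.006),max_speed=.04,force_limit=25),state()["ft_force"])
servo_line(W(0.08,-.176,.006),max_speed=.1)
look("w4.png")
E
```

```text
False
False [ 1.10485832 -0.27193145 -0.42647593]
plate 0.98 cooler frame mm [-208.4 -272.1] size [94.  40.3] angle rel 16.7
plate 0.94 cooler frame mm [   2.2 -143.4] size [178.9  95. ] angle rel 90.2
cooler 0.64 cooler frame mm [0.3 0.1] size [ 98.  338.4] angle rel 90.0
t 24.1417
```

```bash
python3 - <<'E'
from h import *
move_pose(W(0.002,-.27,.12),O); command_gripper(.05)
print(servo_line(W(0.002,-.27,.006),max_speed=.12,force_limit=15))
print(servo_line(W(0.002,-.102,.006),max_speed=.05,force_limit=20),state()["ft_force"],state()["position"],W(0.002,-.102,.006))
servo_line(W(0.002,-.13,.006),max_speed=.1)
p=state()["position"]; servo_line([p[0],p[1],.15],max_speed=.3)
move_pose([.53,-.08,.4],O); c=capture("wrist"); save(c,"w5.png")
P=pts(c); Q=np.c_[(P[:,:2]-C)@ux,(P[:,:2]-C)@uy,P[:,2]]
Q=Q[(abs(Q[:,0])<.057)&(abs(Q[:,1])<.12)&(abs(Q[:,1])>.064)&(Q[:,2]>.007)&(Q[:,2]<.018)]
for s in(-1,1):
    S=Q[Q[:,1]*s>0]; print(s,len(S),np.round(S[:,:2].min(0)*1000,1),np.round(S[:,:2].max(0)*1000,1))
    for a in(-.03,0,.03):
        B=S[abs(S[:,0]-a)<.008]; print(a,np.round(abs(B[:,1]).max()*1000,1) if len(B) else None)
print(state()["time_s"])
E
```

```text
False
False [ 0.29530235 -1.25544248 -0.44619426] [ 0.54517383 -0.09357389  0.00598909] [np.float64(0.5452127447944842), np.float64(-0.09349855605288039), 0.006]
-1 882 [-45.3 -92. ] [ 49.3 -64. ]
-0.03 92.0
0 92.0
0.03 92.0
1 937 [-45.2  64.7] [49.8 88.3]
-0.03 88.0
0 88.0
0.03 88.0
33.0167
```

View pics/w5.png

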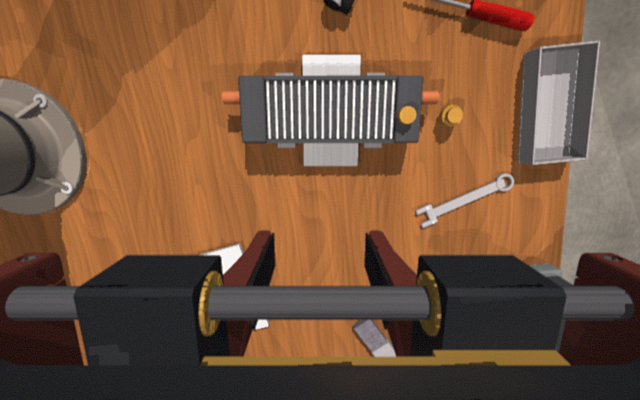

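The plate sits straight in the gap and shows on both sides (rows 55–76 and 143–166). It's about 2 mm short of centre, so I'll finish that and hand in.

```bash
python3 - <<'E'
from h import *
move_pose(W(0.002,-.13,.12),O)
print(servo_line(W(0.002,-.13,.006),max_speed=.12,force_limit=15))
print(servo_line(W(0.002,-.0998,.006),max_speed=.03,force_limit=20))
servo_line(W(0.002,-.13,.006),max_speed=.08)
p=state()["position"]; servo_line([p[0],p[1],.15],max_speed=.3)
move_pose([.53,-.08,.4],O); c=capture("wrist")
P=pts(c); Q=np.c_[(P[:,:2]-C)@ux,(P[:,:2]-C)@uy,P[:,2]]
Q=Q[(abs(Q[:,0])<.04)&(abs(Q[:,1])<.12)&(abs(Q[:,1])>.064)&(Q[:,2]>.007)&(Q[:,2]<.018)]
lo,hi=Q[:,1].min(),Q[:,1].max(); print(lo,hi,state()["time_s"])
if abs(lo+hi)<.004: print(hand_in())
E
```

```text
False
False
-0.09026774496652239 0.08957153004964591 38.575
the job is handed in; nothing more can be done
None
```

The plate sits straight in the gap under the cooler, centred to within about 1 mm by the last wrist-camera measurement, and I handed the job in at 38.6 s of the 72 s limit.

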